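# Hang the red price board on the farm stall's carousel

## Task

Turn the price-board carousel until its empty hook points to your side of the table, where the robot stands, and only then hang the red board, now standing in its stand, by its loop on that hook. Leave it hanging still, with the hook still pointing to your side, and leave the blue board and the jars and bottle where they are.

Things in the scene. Friction and masses are not known exactly. Their poses are not given: they have to be found in the camera images.
- red_center (a point): Red-framed flat price board, 80 mm wide, 134 mm tall, 10 mm thick, about 0.12 kg: an 80 x 80 mm panel, a loop handle on top; both faces alike. This point is its centre, 67 mm above its underside; x is its face's normal, y its width, z up to the handle. It starts upright in a slot 22 mm deep, 13 mm wide in a fixed plywood stand, its underside 8 mm above the table.
- red_loop (a point): Middle of the underside of the top bar of the red board's loop handle: the place that rests on a hook. The bar is 10 mm high (the board's very top is 10 mm above this point). The loop is 46 mm wide outside (pinch it there from above), 10 mm thick; its window is 28 mm wide and 44 mm high, its side bars 9 mm wide. Axes as the red board's.
- blue_center (a point): Blue-framed board, the same shape as the red one, in a like stand of its own; its centre, 67 mm above its underside, axes as the red board's. To be left alone.
- carousel: Carousel's fixed round foot (200 mm across) and mast; origin on the mast's axis at table height, axes as the world's. Its turning head has 4 wire hooks at right angles: 3 carry green, yellow and grey boards like the red one (they swing a little, cannot come off), 1 is empty. Top disc 150 mm across, upper face 254 mm above the table. Hooks and boards sweep a radius of 155 mm.
- rotor (a joint): Turn of the carousel's head about its vertical mast, rad, counter-clockwise from above positive; 0 (or any whole turn) has the empty hook pointing in -x, to the robot's side. It can go nearly two turns either way from 0 and stays where it is left (about 0.08 N m of friction).
- hook_seat (a point): Where a loop rests on the empty hook: top of the wire at the hook's lowest part, 127 mm from the mast's axis, 224 mm above the table. Wire 8 mm thick; it leaves the mast level, 15 mm higher, dips to an 18 mm long flat and turns up at its outer end to a tip 152 mm from the axis, its top 18 mm above this point. x of this frame points inward to the mast, z up.
- knob_center (a point): Centre of the black upright turning knob on the head's top disc, 18 mm diameter, 36 mm tall, its foot on the disc 18 mm below this point; 55 mm from the mast's axis, just opposite the empty hook. Round, and it spins freely on its own pin: it can be pinched from above and led around the axis without turning the hand.
- olive_jar: Jar of olives, white lid, red label, 72 mm across, 115 mm tall; origin at the centre of its underside, z up. A bystander.
- jam_jar: Dark jam jar, black lid, white label, 68 mm across, 85 mm tall; origin at the centre of its underside, z up. A bystander.
- juice_bottle: Dark juice bottle, green cap, red label, 64 mm across, 170 mm tall; origin at the centre of its underside, z up. A bystander.
- honey_jar: Amber honey jar, white lid, white label, 68 mm across, 100 mm tall; origin at the centre of its underside, z up. A bystander.

How it is judged:
By the outcome, as a careful person would: the job done as asked, in the order asked, and still so for the second after the job is handed in, with the robot touching nothing.
It also fails if it takes over 59 s, if anything falls off the work surface, if the arm or the gripper's body presses on something with over 40 N, if the wrist force passes 120 N, or if a joint passes its speed limit or range.

## Robot

A 6-joint arm with a two-finger parallel gripper is mounted at the origin on the work surface. World frame = base frame: x ahead of the robot, y to its left, z up, the work surface at z = 0. Lengths are in m, angles in degrees, forces in N, time in s.
With the tool pointing down it reaches from about 0.4 to 0.825 m from the base axis. Payload 7 kg.
Tool frame: the origin (TCP) lies between the finger pads; the fingertips stand 19 mm ahead of it and the grasp point (between the pads) is the TCP; z points along the fingers, y is the line along which they close (so a half turn about z gives the same grasp; the last joint's range is limited). The gripper opens to 88 mm and grips with 3 to 60 N. Pads are 19 mm wide; open, the fingers measure 130 mm over their backs; the gripper's body (78 mm by 193 mm) begins 47 mm behind the grasp point.
Start: joints at [-56.603, 20.546, 0.682, 0, -70.136, -16.507], TCP at [0.196, -0.646, 0.246] pointing down, gripper open.
Joint ranges: [-176.03, 176.03], [-82.01, 121.73], [-58.28, 71.71], [-173.87, 95.51], [-174.79, -0.11], [-173.66, 173.66]. Speed limits (degrees/s): [136.94, 136.94, 172.46, 180, 180, 180].

## Interface

Orientations are given as [roll, pitch, yaw] about the fixed x, y, z axes, in that order (R = Rz(yaw) Ry(pitch) Rx(roll)).
In Python, from plant import get_obs, snapshot, close_job, spot_in, spot_point gives the robot as it stands.
- The arm moves only by the tool play_rows, never from a script. Its argument "plan" is a list of rows, each a list of 6 numbers: the shift along the tool's x, y, z in cm, then the turn, a rotation vector about the tool's x, y, z in degrees. A call has 1 to 20 rows; each row shifts and turns the commanded pose from where the row before left it, along the tool's axes as they then stand; what a row does not reach is not made up. A row lasts 1/12 s, in which the tool goes at most 41.7 mm and 7.16 degrees, less where a joint would pass 70% of its speed; a pose out of reach is approached as far as the arm can. A call is refused whole if a number of a shift passes 4.17 or a number of a turn 7.16, either way. A call with a gripper value outside its range is refused whole. "grip" is the finger opening in cm, from 0 to 8.76, set as the call begins (left out, the last holds). The fingers move at their own pace and stop on an object; the grip force is fixed at half the most. Time passes only in rows, so rows that do not move let the fingers close. It gives the time, the measured TCP pose, the force, the opening and the grip force at its end, in the units of the state.
- get_obs(): the state, without advancing time (a new reading comes with each control period).
- snapshot(name): name is "scene" or "top" or "wrist"; returns a dict with "frame" (420x560x3 uint8, red, green, blue), "fx", "fy", "cx", "cy" (pixels), "position" and "attitude" of the camera in the world. Camera axes: x right, y down, z forward; pixel columns grow to the right and rows downward; lengths in m; the calibration is good to about 2 mm. The wrist camera is an equidistant fisheye: a pixel r from the principal point sees the ray r / f radians off the axis. A picture is of the moment at which its call begins. There is no depth.
- close_job(): hands the job in; it is judged then, once.
Trained networks look in the newest picture that a camera, given by its name, has taken for a name from the list of things; names that differ only in an ending like _2 or _b are one class to them, and where a whole thing is asked for, a point or a joint stands for the part that bears it (a point fixed in the world has none). Each returns a list of dicts, best first, with "score" (0 to 1); they miss things now and then, are a little off and sometimes report something else, mostly with a low value. They report only what shows in the picture. A call takes as long as a camera call.
- spot_in(camera, thing): "position" ([x, y, z] in m, in world coordinates, good to about 4 mm: the middle of the surface that is visible of it).
- spot_point(camera, thing): "position" ([x, y, z] in m, in world coordinates, good to about 4 mm: a listed point, or the origin of a listed thing).
The state is a dict: "clock": time; "joint_pos": joint angles; "qvel": joint speeds; "tau": joint torques, N m; "tool_pos": TCP position; "orientation": TCP orientation; "force": force on the tool from outside, world axes, zero at the start; "moment": the same for the moment, N m; "opening": finger opening in m; "gripper_force": force on a finger pad.
Only numpy, scipy, OpenCV 4.12 (cv2) and the standard library are available. Lean on these libraries where they do the work, as an engineer would, in place of code of your own. Each camera call takes 0.05 s, during which the arm holds its last target. There are 200 camera calls.

## Working session

There is one attempt and no reset: what is moved stays moved. The work goes in short steps, Python scripts to look and compute and a tool call to move; the robot and the scene stay as the last step left them, time stands still between calls to the robot, and variables do not carry over. Pictures are saved under pics/ and viewed, at most 10 in all, crops included, and the job is handed in when it is done.

Besides the shell and the picture viewer there is one more tool, called after "Emit:" by a JSON object that holds its "api" and its "payload", one argument or row to a line. play_rows: Moves the arm, as the interface text tells. Its arguments: {"type":"object","properties":{"plan":{"type":"array","items":{"type":"array","items":{"type":"number"}}},"grip":{"type":"number"}},"required":["plan"]}

```bash
mkdir -p pics; cat > h.py <<'E'
import numpy as np,cv2
from plant import get_obs,snapshot,close_job,spot_in,spot_point
def snap(c,n=None):
    s=snapshot(c)
    if n: cv2.imwrite('pics/'+n+'.png',s['frame'][:,:,::-1])
    return s
def pts(c,names):
    for n in names:
        r=spot_point(c,n)
        print(c,n,[(np.round(d['position'],3).tolist(),round(d['score'],2)) for d in r[:2]])
E
python3 - <<'E'
from h import *
o=get_obs();print(o)
for c in['scene','top']:
    s=snap(c,c+'0');print(c,s['position'],s['attitude'],s['fx'],s['cx'],s['cy'])
    pts(c,['red_center','red_loop','blue_center','carousel','hook_seat','knob_center','olive_jar','jam_jar','juice_bottle','honey_jar'])
E
```

```text
{'clock': 0.0, 'joint_pos': array([-5.66044843e+01,  2.05904664e+01,  6.33436578e-01, -1.84133536e-02,
       -7.01369059e+01, -1.65050879e+01]), 'qvel': array([-0.0210362 ,  0.03289092,  0.00499523,  0.00484608, -0.13048704,
       -0.03097091]), 'tau': array([ 1.61805350e-03, -5.82719851e+01,  2.93057960e+01,  6.99688330e+00,
        6.78254830e-03, -1.68765077e-04]), 'tool_pos': array([ 0.19592584, -0.64545466,  0.24463641]), 'orientation': array([ 1.79905017e+02, -1.00930156e-02, -1.63115834e+02]), 'force': array([0.06645192, 0.18672218, 0.76178752]), 'moment': array([ 0.03856008, -0.01821514,  0.00023717]), 'gripper_force': 0.0, 'opening': 0.08769649776150153}
scene [ 1.08636736 -0.35187412  0.9889583 ] [-1.42309720e+02  4.48923397e-02  5.47542740e+01] 436.76528304990904 279.45575845334787 211.4958061684921
scene red_center [([0.412, 0.336, 0.073], 0.63), ([0.415, 0.332, 0.134], 0.22)]
scene red_loop [([0.416, 0.333, 0.131], 0.95), ([0.751, -0.281, 0.002], 0.18)]
scene blue_center [([0.43, -0.335, 0.075], 0.96)]
scene carousel [([0.63, 0.032, -0.006], 0.81), ([0.417, 0.33, 0.132
[... 329 characters left out ...]
 [([0.75, -0.282, -0.001], 0.87)]
top [0.52335908 0.01341813 1.3304506 ] [-176.85100044   -1.13778196  -90.81560915] 492.34789190335596 281.7745013626382 204.24171671289423
top red_center [([0.42, 0.334, 0.074], 0.68), ([0.737, 0.098, 0.221], 0.2)]
top red_loop [([0.418, 0.336, 0.133], 0.64)]
top blue_center [([0.432, -0.332, 0.07], 0.82)]
top carousel [([0.432, -0.331, 0.07], 0.24)]
top hook_seat [([0.734, 0.099, 0.222], 0.61)]
top knob_center [([0.579, 0.006, 0.272], 0.77), ([0.733, 0.099, 0.225], 0.26)]
top olive_jar [([0.617, -0.414, -0.002], 0.69)]
top jam_jar [([0.611, 0.383, 0.002], 0.88)]
top juice_bottle [([0.757, 0.283, -0.003], 0.65)]
top honey_jar [([0.751, -0.282, 0.002], 0.64)]
```

View pics/scene0.png

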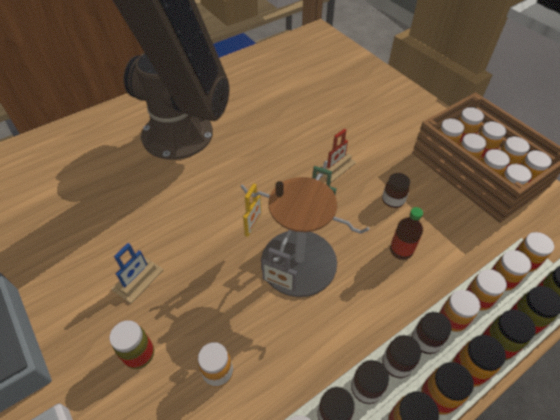

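View pics/top0.png

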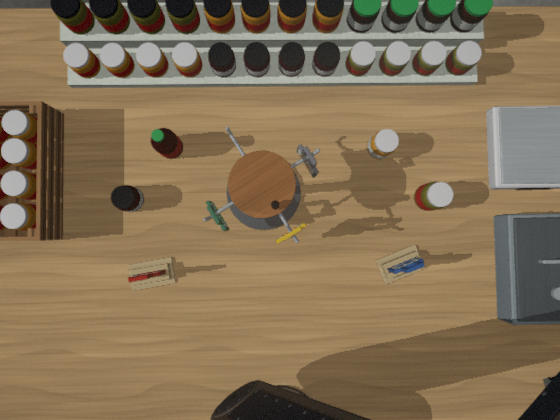

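The scene shows the carousel disc at about (300,203), the knob at (279,188), the yellow board in front of it, and the empty hook at (360,228). In the top view the knob is at (275,205) and the empty hook's tip at (232,132). The red board, at (148,275), is turned about 10°. So the hook points about 30° from +x, and it needs about +149.5° counter-clockwise.

Emit:
{"api": "play_rows", "payload": {
  "plan": [
    [0,0,-3.5,0,0,5.63],
    [0,0,-3.5,0,0,5.63],
    [0,0,-3.5,0,0,5.63],
    [-1.9,3.25,0,0,0,0],
    [-1.9,3.25,0,0,0,0],
    [-1.9,3.25,0,0,0,0],
    [-1.9,3.25,0,0,0,0],
    [-1.9,3.25,0,0,0,0],
    [-1.9,3.25,0,0,0,0],
    [-1.9,3.25,0,0,0,0],
    [-1.9,3.25,0,0,0,0],
    [-1.9,3.25,0,0,0,0],
    [-1.9,3.25,0,0,0,0],
    [-1.9,3.25,0,0,0,0],
    [-1.9,3.25,0,0,0,0],
    [-1.9,3.25,0,0,0,0],
    [-1.9,3.25,0,0,0,0],
    [-1.9,3.25,0,0,0,0],
    [-1.9,3.25,0,0,0,0],
    [-1.9,3.25,0,0,0,0]
  ],
  "grip": 4.5
}}

```text
clock: 2.77
tool_pos: [0.5196, -0.0915, 0.351]
orientation: [180.0, 0.1, -180.0]
force: [1.2, -1.2, -0.1]
opening: 0.0449
gripper_force: 0.0
```

Emit:
{"api": "play_rows", "payload": {
  "plan": [
    [-1.9,3.25,0,0,0,0],
    [-1.9,3.25,0,0,0,0],
    [-1.9,3.25,0,0,0,0],
    [0,0,0,0,0,0],
    [0,0,0,0,0,0]
  ]
}}

```text
clock: 3.18
tool_pos: [0.5767, 0.0059, 0.3497]
orientation: [-180.0, -0.1, -179.9]
force: [0.2, 0.6, 0.3]
opening: 0.0451
gripper_force: 0.0
```

```bash
python3 - <<'E'
from h import *
o=get_obs();print(o['tool_pos'],o['orientation'],o['clock'])
s=snap('wrist','w1');print(s['position'],s['attitude'],s['fx'],s['cx'],s['cy'])
pts('wrist',['knob_center','hook_seat','carousel','red_loop','red_center'])
E
```

```text
[0.57668228 0.00589185 0.34970924] [-1.79978320e+02 -7.76643858e-02 -1.79851432e+02] 3.1833
[0.49794935 0.00591559 0.48955613] [ 1.62926259e+02 -6.73631644e-03  9.01734462e+01] 325.19226210127806 280.4833295306254 213.5489790792777
wrist knob_center [([0.582, 0.003, 0.274], 0.6)]
wrist hook_seat []
wrist carousel [([0.623, 0.031, 0.0], 0.57)]
wrist red_loop [([0.419, 0.335, 0.129], 0.87)]
wrist red_center [([0.414, 0.335, 0.076], 0.9)]
```

View pics/w1.png

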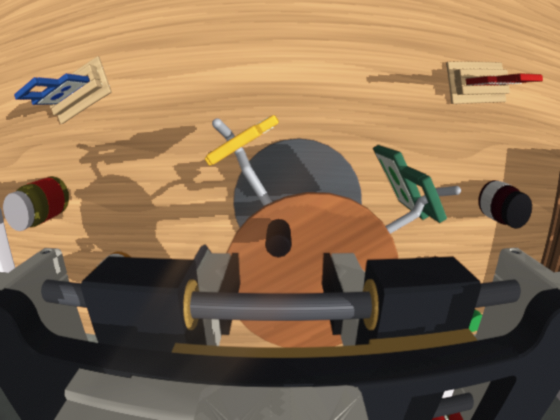

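The wrist picture shows the knob at (278,233), between the open fingers at columns 215–345. All three views agree that it is near (0.580, 0.005, 0.273). Next I descend and pinch it.

Emit:
{"api": "play_rows", "payload": {
  "plan": [
    [-0.3,-0.1,1.5,0,0,0],
    [0,0,1.6,0,0,0],
    [0,0,1.6,0,0,0],
    [0,0,1.4,0,0,0],
    [0,0,0.9,0,0,0],
    [0,0,0,0,0,0]
  ]
}}

```text
clock: 3.98
tool_pos: [0.578, 0.0024, 0.2789]
orientation: [-180.0, -0.2, 179.9]
force: [0.3, -0.4, 0.4]
opening: 0.0454
gripper_force: 0.0
```

Emit:
{"api": "play_rows", "payload": {
  "plan": [
    [0,0,0,0,0,0],
    [0,0,0,0,0,0],
    [0,0,0,0,0,0],
    [0,0,0,0,0,0],
    [0,0,0,0,0,0],
    [0,0,0,0,0,0]
  ],
  "grip": 1.2
}}

```text
clock: 4.48
tool_pos: [0.5796, 0.0034, 0.2813]
orientation: [180.0, 0.1, -180.0]
force: [1.1, 1.0, 2.4]
opening: 0.0173
gripper_force: 30.0
```

```bash
python3 - <<'E'
from h import *
o=get_obs();p=o['tool_pos'];print(p,o['orientation'],o['opening'],o['gripper_force'],o['force'])
c=np.array([.6275,.033]);r0=p[:2]-c;print(np.hypot(*r0))
a0=np.arctan2(r0[1],r0[0]);a=np.linspace(a0%(2*np.pi),2*np.pi,31)
R=np.linspace(np.hypot(*r0),.055,31)
q=c+np.c_[R*np.cos(a),R*np.sin(a)];d=np.diff(q,axis=0)*100
print(np.degrees(a0));print(np.round(np.c_[-d[:,0],d[:,1]],2).tolist())
E
```

```text
[0.57963861 0.00340506 0.28126845] [ 1.79972543e+02  9.60077624e-02 -1.79984465e+02] 0.017295812690043502 30.000316500663757 [1.1370728  0.9888275  2.40878462]
0.05627230800777207
-148.26955533826217
[[-0.28, -0.4], [-0.31, -0.37], [-0.34, -0.34], [-0.37, -0.31], [-0.39, -0.28], [-0.42, -0.25], [-0.44, -0.21], [-0.45, -0.17], [-0.46, -0.13], [-0.47, -0.09], [-0.48, -0.05], [-0.48, -0.01], [-0.48, 0.03], [-0.47, 0.07], [-0.47, 0.12], [-0.45, 0.15], [-0.44, 0.19], [-0.42, 0.23], [-0.4, 0.27], [-0.37, 0.3], [-0.35, 0.33], [-0.32, 0.36], [-0.28, 0.38], [-0.25, 0.41], [-0.21, 0.43], [-0.18, 0.44], [-0.14, 0.46], [-0.1, 0.47], [-0.06, 0.47], [-0.02, 0.47]]
```

Emit:
{"api": "play_rows", "payload": {
  "plan": [
    [-0.28,-0.4,0,0,0,0],
    [-0.31,-0.37,0,0,0,0],
    [-0.34,-0.34,0,0,0,0],
    [-0.37,-0.31,0,0,0,0],
    [-0.39,-0.28,0,0,0,0],
    [-0.42,-0.25,0,0,0,0],
    [-0.44,-0.21,0,0,0,0],
    [-0.45,-0.17,0,0,0,0],
    [-0.46,-0.13,0,0,0,0],
    [-0.47,-0.09,0,0,0,0],
    [-0.48,-0.05,0,0,0,0],
    [-0.48,-0.01,0,0,0,0],
    [-0.48,0.03,0,0,0,0],
    [-0.47,0.07,0,0,0,0],
    [-0.47,0.12,0,0,0,0]
  ]
}}

```text
clock: 5.73
tool_pos: [0.6426, -0.0203, 0.2812]
orientation: [179.9, 0.0, -180.0]
force: [-3.4, 7.8, 7.9]
opening: 0.0172
gripper_force: 30.0
```

```bash
python3 - <<'E'
from h import *
o=get_obs();p=o['tool_pos'];print(p,o['opening'],o['gripper_force'],o['force'])
c=np.array([.6275,.033]);r0=p[:2]-c;print(np.hypot(*r0),np.degrees(np.arctan2(r0[1],r0[0])))
E
```

```text
[ 0.64255811 -0.02029065  0.28119055] 0.017235565275850663 30.002852976322174 [-3.4349285   7.7862325   7.87673896]
0.05537725158398803 -74.22152245566362
```

Emit:
{"api": "play_rows", "payload": {
  "plan": [
    [-0.45,0.15,0,0,0,0],
    [-0.44,0.19,0,0,0,0],
    [-0.42,0.23,0,0,0,0],
    [-0.4,0.27,0,0,0,0],
    [-0.37,0.3,0,0,0,0],
    [-0.35,0.33,0,0,0,0],
    [-0.32,0.36,0,0,0,0],
    [-0.28,0.38,0,0,0,0],
    [-0.25,0.41,0,0,0,0],
    [-0.21,0.43,0,0,0,0],
    [-0.18,0.44,0,0,0,0],
    [-0.14,0.46,0,0,0,0],
    [-0.1,0.47,0,0,0,0],
    [-0.06,0.47,0,0,0,0],
    [-0.02,0.47,0,0,0,0],
    [0,0,0,0,0,0],
    [0,0,0,0,0,0],
    [0,0,0,0,0,0]
  ]
}}

```text
clock: 7.23
tool_pos: [0.6815, 0.0321, 0.2813]
orientation: [-180.0, -0.1, 180.0]
force: [-5.2, 1.3, 8.0]
opening: 0.0171
gripper_force: 30.0
```

```bash
python3 - <<'E'
from h import *
o=get_obs();p=o['tool_pos'];print(p,o['opening'],o['gripper_force'],o['force'])
for c in['scene','top','wrist']:
    s=snap(c,c+'2')
    pts(c,['hook_seat','knob_center','carousel'])
E
```

```text
[0.68153387 0.0321439  0.28125714] 0.01712249256918689 30.002751052379608 [-5.17780033  1.26320333  8.01262911]
scene hook_seat [([0.504, 0.036, 0.223], 0.97), ([0.685, 0.032, 0.273], 0.3)]
scene knob_center [([0.685, 0.035, 0.269], 0.67)]
scene carousel []
top hook_seat [([0.501, 0.032, 0.224], 0.76)]
top knob_center [([0.682, 0.03, 0.276], 0.61)]
top carousel []
wrist hook_seat []
wrist knob_center [([0.683, 0.032, 0.272], 0.78)]
wrist carousel []
```

View pics/wrist2.png

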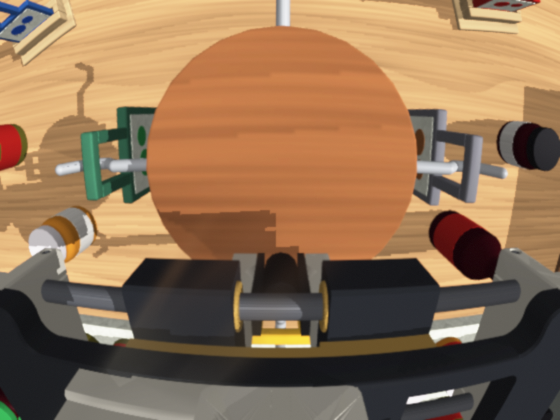

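The hook now points at the robot: the wire runs straight up at column 283 and the side hooks are level at about row 168. The hook seat is near (0.502, 0.034, 0.2235) and the knob is at y 0.032. I release, rise and go to the red board.

Emit:
{"api": "play_rows", "payload": {
  "plan": [
    [0,0,0,0,0,0],
    [0,0,0,0,0,0],
    [0,0,0,0,0,0],
    [0,0,0,0,0,0],
    [0,0,-2,0,0,0],
    [0,0,-3,0,0,0],
    [0,0,-3,0,0,0],
    [2.2,2.52,0,0,0,0],
    [2.2,2.52,0,0,0,0],
    [2.2,2.52,0,0,0,0],
    [2.2,2.52,0,0,0,0],
    [2.2,2.52,0,0,0,0],
    [2.2,2.52,0,0,0,0],
    [2.2,2.52,0,0,0,0],
    [2.2,2.52,0,0,0,0],
    [2.2,2.52,0,0,0,0],
    [2.2,2.52,0,0,0,0],
    [2.2,2.52,0,0,0,0],
    [2.2,2.52,0,0,0,0]
  ],
  "grip": 4.0
}}

```text
clock: 9.42
tool_pos: [0.4169, 0.3361, 0.3605]
orientation: [-180.0, 0.0, 180.0]
force: [1.2, 0.8, 0.0]
opening: 0.0402
gripper_force: 0.0
```

Emit:
{"api": "play_rows", "payload": {
  "plan": [
    [0,0,3,0,0,-5.5],
    [0,0,3,0,0,-5.5],
    [0,0,2.5,0,0,0],
    [0,0,0,0,0,0],
    [0,0,0,0,0,0]
  ],
  "grip": 7.0
}}

```text
clock: 9.83
tool_pos: [0.418, 0.3347, 0.275]
orientation: [-179.9, -0.1, -169.0]
force: [0.1, -0.1, 0.7]
opening: 0.0668
gripper_force: 0.0
```

```bash
python3 - <<'E'
from h import *
o=get_obs();p=o['tool_pos'];print(p,o['orientation'],o['opening'],o['force'])
s=snap('wrist','w3');print(s['position'],s['attitude'])
pts('wrist',['red_loop','red_center'])
s=snap('top','top3');pts('top',['red_loop','hook_seat','knob_center'])
E
```

```text
[0.41798436 0.33473213 0.27503319] [-1.79863310e+02 -8.89380804e-02 -1.69029554e+02] 0.06678214473348143 [ 0.07130806 -0.09831296  0.70791719]
[0.34069138 0.32006608 0.41491804] [1.62928134e+02 1.11345694e-01 1.00992890e+02]
wrist red_loop [([0.417, 0.334, 0.128], 0.78)]
wrist red_center [([0.412, 0.331, 0.073], 0.75)]
top red_loop [([0.613, 0.387, 0.001], 0.73), ([0.419, 0.333, 0.074], 0.23)]
top hook_seat [([0.501, 0.038, 0.222], 0.74)]
top knob_center [([0.681, 0.032, 0.274], 0.81)]
```

View pics/w3.png

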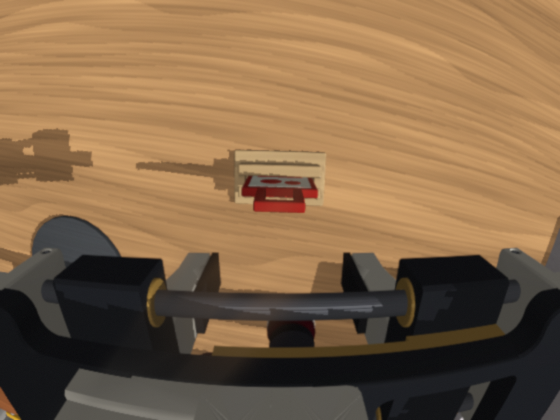

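The red loop's top bar is at columns 254–305, rows 195–211. It is level and centred at column 279.5, so the tool's yaw matches the board. I'll back-project it to check the position.

```bash
cat >> h.py <<'E'
from scipy.spatial.transform import Rotation as Ro
def ray(s,u,v,z):
    d=np.array([u-s['cx'],v-s['cy']])/s['fx'];t=np.hypot(*d)
    k=np.array([*(d/t*np.sin(t)),np.cos(t)])
    w=Ro.from_euler('xyz',s['attitude'],degrees=True).apply(k);p=s['position']
    return p+w*(z-p[2])/w[2]
E
python3 - <<'E'
from h import *
s=snap('wrist');g=s['frame'].astype(int)
m=((g[:,:,0]>110)&(g[:,:,1]<60)).astype(np.uint8);m[230:]=0;m[:,:200]=0;m[:,360:]=0
ys,xs=np.nonzero(m);print(xs.min(),xs.max(),ys.min(),ys.max())
for x in range(250,312,6):
    c=np.nonzero(m[:,x])[0];print(x,c.min() if len(c) else 0,c.max() if len(c) else 0)
xx=xs[ys>204];print(xx.min(),xx.max());a,b=xx.min(),xx.max()
for (u,v) in [(a,ys.max()),(b,ys.max()),((a+b)/2,ys.max()),((a+b)/2,ys.max()-9)]: print(u,v,ray(s,u,v,.142)[:3].round(4))
print(get_obs()['tool_pos'])
E
```

```text
241 315 187 210
250 0 0
256 200 209
262 200 209
268 194 209
274 194 209
280 191 209
286 189 209
292 201 210
298 201 210
304 188 195
310 188 195
252 302
252 210 [0.4259 0.3116 0.142 ]
302 210 [0.4175 0.3549 0.142 ]
277.0 210 [0.4217 0.3333 0.142 ]
277.0 201 [0.4136 0.3317 0.142 ]
[0.41836324 0.3353806  0.27639748]
```

Emit:
{"api": "play_rows", "payload": {
  "plan": [
    [0,-0.2,2,0,0,0],
    [0,0,2.5,0,0,0],
    [0,0,2.5,0,0,0],
    [0,0,2.5,0,0,0],
    [0,0,2.2,0,0,0],
    [0,0,1.6,0,0,0],
    [0,0,1,0,0,0],
    [0,0,0.5,0,0,0],
    [0,0,0,0,0,0]
  ]
}}

```text
clock: 10.98
tool_pos: [0.4184, 0.3331, 0.127]
orientation: [-180.0, -0.0, -169.0]
force: [0.1, 0.1, -0.0]
opening: 0.0701
gripper_force: 0.0
```

Emit:
{"api": "play_rows", "payload": {
  "plan": [
    [0,0,0,0,0,0],
    [0,0,0,0,0,0],
    [0,0,0,0,0,0],
    [0,0,0,0,0,0],
    [0,0,0,0,0,0],
    [0,0,0,0,0,0],
    [0,0,0,0,0,0]
  ],
  "grip": 3.8
}}

```text
clock: 11.57
tool_pos: [0.4188, 0.3336, 0.1282]
orientation: [180.0, 0.1, -169.0]
force: [-0.1, -0.7, 4.4]
opening: 0.0457
gripper_force: 29.9
```

Emit:
{"api": "play_rows", "payload": {
  "plan": [
    [0,0,-1.5,0,0,0],
    [0,0,-3,0,0,0],
    [0,0,-3,0,0,0],
    [0,0,-3,0,0,5.5],
    [0,0,-1.4,0,0,5.5],
    [-0.1,-1.3,0,0,0,0],
    [-0.1,-2.4,0,0,0,0],
    [-0.1,-2.5,0,0,0,0],
    [-0.1,-2.5,0,0,0,0],
    [-0.1,-2.5,0,0,0,0],
    [-0.1,-2.5,0,0,0,0],
    [-0.1,-2.5,0,0,0,0],
    [-0.1,-2.5,0,0,0,0],
    [-0.1,-2.5,0,0,0,0],
    [-0.1,-2.5,0,0,0,0],
    [-0.1,-2.5,0,0,0,0],
    [0,-2.4,0,0,0,0],
    [0,-1.3,0,0,0,0],
    [0,0,0,0,0,0],
    [0,0,0,0,0,0]
  ]
}}

```text
clock: 13.23
tool_pos: [0.4287, 0.0333, 0.2456]
orientation: [-180.0, -0.1, 179.9]
force: [-0.8, 0.4, -1.0]
opening: 0.0459
gripper_force: 29.9
```

```bash
python3 - <<'E'
from h import *
o=get_obs();p=o['tool_pos'];print(p,o['orientation'],o['opening'],o['force'])
for c in['scene','top','wrist']:
    s=snap(c,c+'4')
    pts(c,['hook_seat','red_loop','red_center'])
a=cv2.imread('pics/scene4.png')[120:320,170:430];b=cv2.imread('pics/wrist4.png')[:400,100:460]
a=cv2.resize(a,(0,0),fx=1.7,fy=1.7);im=np.zeros((400,800,3),np.uint8)
im[:340,:442]=a;im[:400,442:]=b[:,:358];cv2.imwrite('pics/c4.png',im)
E
```

```text
[0.42866048 0.03326508 0.24564303] [-1.79983975e+02 -8.29220273e-02  1.79949440e+02] 0.0458540411597046 [-0.78954563  0.43825587 -1.00745956]
scene hook_seat [([0.501, 0.033, 0.223], 0.73)]
scene red_loop [([0.424, 0.034, 0.249], 0.71)]
scene red_center [([0.425, 0.037, 0.19], 0.56)]
top hook_seat [([0.502, 0.035, 0.22], 0.74)]
top red_loop []
top red_center []
wrist hook_seat []
wrist red_loop [([0.424, 0.033, 0.25], 0.97)]
wrist red_center [([0.424, 0.034, 0.193], 0.77)]
```

View pics/c4.png

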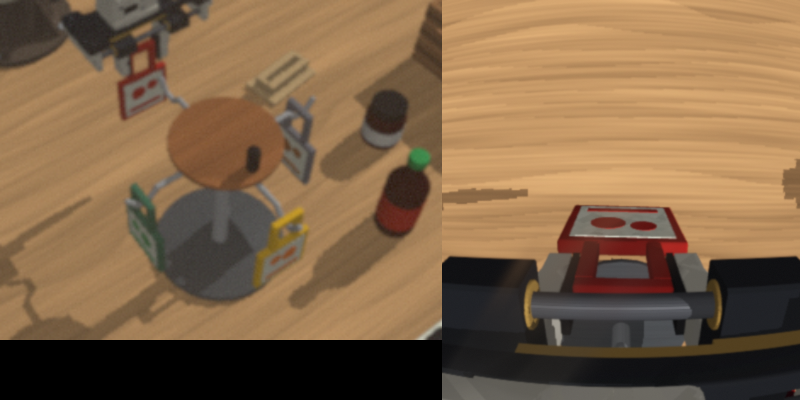

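The board hangs upright in the fingers. In the wrist crop the hook wire is at (622,335), in the middle of the window at columns 590–655. Now I thread the loop over the tip.

Emit:
{"api": "play_rows", "payload": {
  "plan": [
    [-0.4,0,0,0,0,0],
    [-0.7,0,0,0,0,0],
    [-0.7,0,0,0,0,0],
    [-0.7,0,0,0,0,0],
    [-0.7,0,0,0,0,0],
    [-0.7,0,0,0,0,0],
    [-0.7,0,0,0,0,0],
    [-0.7,0,0,0,0,0],
    [-0.7,0,0,0,0,0],
    [-0.7,0,0,0,0,0],
    [-0.5,0,0,0,0,0],
    [-0.3,0,0,0,0,0],
    [0,0,0,0,0,0],
    [0,0,0,0,0,0]
  ]
}}

```text
clock: 15.0
tool_pos: [0.5044, 0.0342, 0.2464]
orientation: [-180.0, -0.0, 180.0]
force: [0.2, 0.1, -0.9]
opening: 0.0457
gripper_force: 29.9
```

```bash
python3 - <<'E'
from h import *
o=get_obs();p=o['tool_pos'];print(p,o['orientation'],o['opening'],o['force'])
for c in['scene','top','wrist']:
    s=snap(c,c+'5')
    pts(c,['hook_seat','red_loop','knob_center'])
a=cv2.imread('pics/scene5.png')[120:320,170:430];b=cv2.imread('pics/wrist5.png')[:400,100:460]
a=cv2.resize(a,(0,0),fx=1.7,fy=1.7);im=np.zeros((400,800,3),np.uint8)
im[:340,:442]=a;im[:400,442:]=b[:,:358];cv2.imwrite('pics/c5.png',im)
E
```

```text
[0.50438071 0.03423237 0.24642987] [-1.79997260e+02 -2.16685089e-02  1.79987812e+02] 0.045718423188717675 [ 0.22330245  0.09411663 -0.86633143]
scene hook_seat [([0.506, 0.037, 0.223], 0.56)]
scene red_loop [([0.501, 0.034, 0.248], 0.91), ([0.497, 0.037, 0.192], 0.34)]
scene knob_center [([0.686, 0.034, 0.27], 0.62)]
top hook_seat []
top red_loop []
top knob_center [([0.678, 0.032, 0.276], 0.81)]
wrist hook_seat [([0.503, 0.034, 0.222], 0.75)]
wrist red_loop [([0.502, 0.036, 0.248], 0.96)]
wrist knob_center []
```

View pics/c5.png

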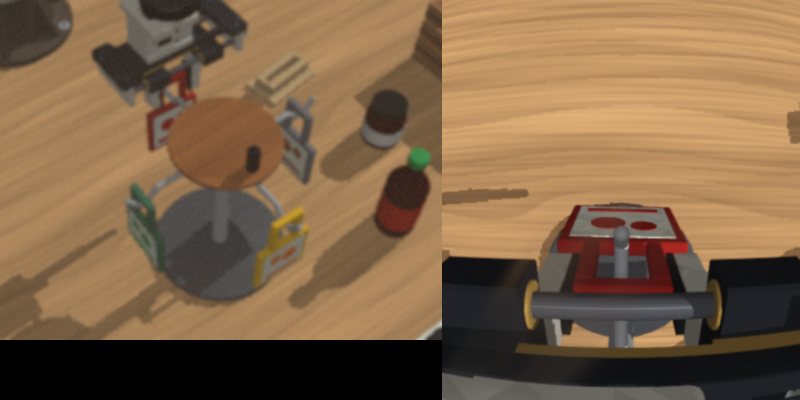

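The hook tip sticks out through the window at (622,238), centred, and the loop sits over the seat at x ≈ 0.502. Lowering now.

Emit:
{"api": "play_rows", "payload": {
  "plan": [
    [0,0,0.3,0,0,0],
    [0,0,0.4,0,0,0],
    [0,0,0.4,0,0,0],
    [0,0,0.4,0,0,0],
    [0,0,0.4,0,0,0],
    [0,0,0.25,0,0,0],
    [0,0,0.15,0,0,0],
    [0,0,0.1,0,0,0],
    [0,0,0,0,0,0]
  ]
}}

```text
clock: 16.35
tool_pos: [0.5044, 0.0342, 0.2224]
orientation: [-180.0, -0.0, 180.0]
force: [-0.0, -0.4, -1.7]
opening: 0.0459
gripper_force: 29.9
```

Emit:
{"api": "play_rows", "payload": {
  "plan": [
    [0,0,0.1,0,0,0],
    [0,0,0.1,0,0,0],
    [0,0,0,0,0,0]
  ]
}}

```text
clock: 16.6
tool_pos: [0.5044, 0.0343, 0.2205]
orientation: [180.0, -0.0, 180.0]
force: [0.1, -0.1, -1.0]
opening: 0.0455
gripper_force: 29.9
```

Emit:
{"api": "play_rows", "payload": {
  "plan": [
    [0,0,0.1,0,0,0],
    [0,0,0,0,0,0]
  ]
}}

```text
clock: 16.77
tool_pos: [0.5046, 0.0343, 0.22]
orientation: [-180.0, 0.0, -180.0]
force: [-1.8, 2.1, 3.3]
opening: 0.0456
gripper_force: 29.9
```

Contact is made: the vertical force went from −1 to +3.3 N. I open slowly and let the board settle before rising.

Emit:
{"api": "play_rows", "payload": {
  "plan": [
    [0,0,0,0,0,0],
    [0,0,0,0,0,0],
    [0,0,0,0,0,0]
  ],
  "grip": 5.2
}}

```text
clock: 17.02
tool_pos: [0.5046, 0.0343, 0.2196]
orientation: [180.0, 0.0, -180.0]
force: [-0.5, -0.1, -0.0]
opening: 0.0516
gripper_force: 0.0
```

Emit:
{"api": "play_rows", "payload": {
  "plan": [
    [0,0,0,0,0,0],
    [0,0,0,0,0,0],
    [0,0,0,0,0,0],
    [0,0,0,0,0,0],
    [0,0,0,0,0,0],
    [0,0,0,0,0,0]
  ],
  "grip": 7.5
}}

```text
clock: 17.52
tool_pos: [0.5045, 0.0343, 0.2196]
orientation: [-180.0, -0.0, -180.0]
force: [-0.7, 0.5, 0.9]
opening: 0.0746
gripper_force: 0.0
```

```bash
python3 - <<'E'
from h import *
o=get_obs();p=o['tool_pos'];print(p,o['opening'],o['force'])
for c in['scene','wrist']:
    s=snap(c,c+'6')
    pts(c,['hook_seat','red_loop','red_center'])
a=cv2.imread('pics/scene6.png')[120:320,170:430];b=cv2.imread('pics/wrist6.png')[:400,100:460]
a=cv2.resize(a,(0,0),fx=1.7,fy=1.7);im=np.zeros((400,800,3),np.uint8)
im[:340,:442]=a;im[:400,442:]=b[:,:358];cv2.imwrite('pics/c6.png',im)
E
```

```text
[0.5044703  0.03427661 0.21955552] 0.07458781342296376 [-0.70674426  0.47849086  0.90744649]
scene hook_seat [([0.504, 0.034, 0.223], 0.88)]
scene red_loop [([0.5, 0.033, 0.225], 0.83)]
scene red_center [([0.499, 0.037, 0.166], 0.79)]
wrist hook_seat [([0.498, 0.034, 0.166], 0.72), ([0.5, 0.035, 0.226], 0.58)]
wrist red_loop [([0.502, 0.035, 0.22], 0.74), ([0.614, 0.39, -0.001], 0.36)]
wrist red_center [([0.501, 0.032, 0.168], 0.58)]
```

View pics/c6.png

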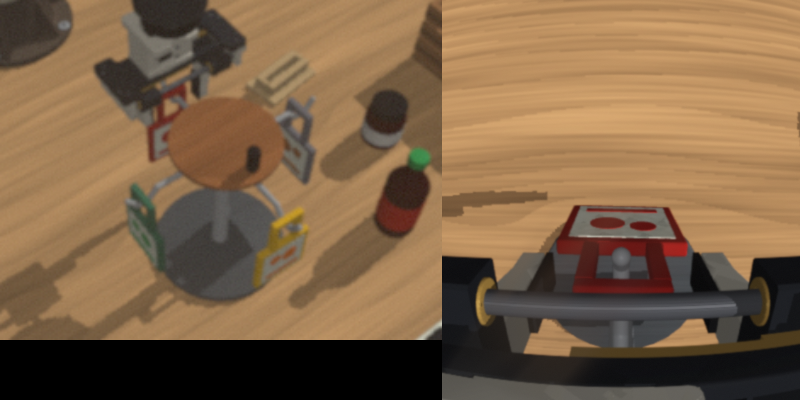

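The loop rests on the wire, with the tip at (621,257) in front of its bar and the fingers clear on both sides. I rise straight up, back away, let the board settle and check.

Emit:
{"api": "play_rows", "payload": {
  "plan": [
    [0,0,-0.8,0,0,0],
    [0,0,-1.5,0,0,0],
    [0,0,-2.5,0,0,0],
    [0,0,-3,0,0,0],
    [0,0,-3,0,0,0],
    [0,0,-3,0,0,0],
    [2,-3,0,0,0,0],
    [2,-3,0,0,0,0],
    [1,-3,0,0,0,0],
    [0,-3,0,0,0,0],
    [0,-3,0,0,0,0],
    [0,-3,0,0,0,0],
    [0,-3,0,0,0,0],
    [0,-3,0,0,0,0],
    [0,-1,0,0,0,0],
    [0,0,0,0,0,0],
    [0,0,0,0,0,0],
    [0,0,0,0,0,0]
  ]
}}

```text
clock: 19.42
tool_pos: [0.4545, -0.2152, 0.3578]
orientation: [180.0, 0.0, -180.0]
force: [0.2, 0.0, 0.2]
opening: 0.0746
gripper_force: 0.0
```

Emit:
{"api": "play_rows", "payload": {
  "plan": [
    [0,0,0,0,0,0],
    [0,0,0,0,0,0],
    [0,0,0,0,0,0],
    [0,0,0,0,0,0],
    [0,0,0,0,0,0],
    [0,0,0,0,0,0],
    [0,0,0,0,0,0],
    [0,0,0,0,0,0],
    [0,0,0,0,0,0],
    [0,0,0,0,0,0],
    [0,0,0,0,0,0],
    [0,0,0,0,0,0],
    [0,0,0,0,0,0],
    [0,0,0,0,0,0],
    [0,0,0,0,0,0],
    [0,0,0,0,0,0],
    [0,0,0,0,0,0],
    [0,0,0,0,0,0],
    [0,0,0,0,0,0],
    [0,0,0,0,0,0]
  ]
}}

```text
clock: 21.08
tool_pos: [0.4545, -0.2157, 0.3575]
orientation: [-180.0, 0.0, 180.0]
force: [-0.5, -0.6, 0.5]
opening: 0.075
gripper_force: 0.0
```

```bash
python3 - <<'E'
from h import *
o=get_obs();print(o['tool_pos'],o['clock'])
a=snap('scene','s7');b=snap('top','t7')
pts('scene',['red_loop','red_center','knob_center','blue_center']);pts('top',['red_loop','red_center','knob_center'])
for i in range(4): c=snap('scene')
print(np.abs(c['frame'].astype(int)-a['frame']).max(2)[100:280,180:400].__gt__(40).sum())
A=cv2.imread('pics/s7.png');B=cv2.imread('pics/t7.png')
cv2.imwrite('pics/c7.png',np.hstack([cv2.resize(A[110:310,200:400],(400,400)),cv2.resize(B[100:300,160:360],(400,400))]))
E
```

```text
[ 0.45448847 -0.2157402   0.3575488 ] 21.0833
scene red_loop [([0.5, 0.035, 0.222], 0.81)]
scene red_center [([0.5, 0.036, 0.164], 0.91)]
scene knob_center [([0.684, 0.032, 0.272], 0.94), ([0.428, -0.332, 0.075], 0.72)]
scene blue_center [([0.429, -0.338, 0.073], 0.59)]
top red_loop []
top red_center [([0.681, 0.034, 0.275], 0.63)]
top knob_center [([0.681, 0.035, 0.275], 0.93), ([0.612, 0.386, 0.003], 0.71)]
0
```

View pics/c7.png

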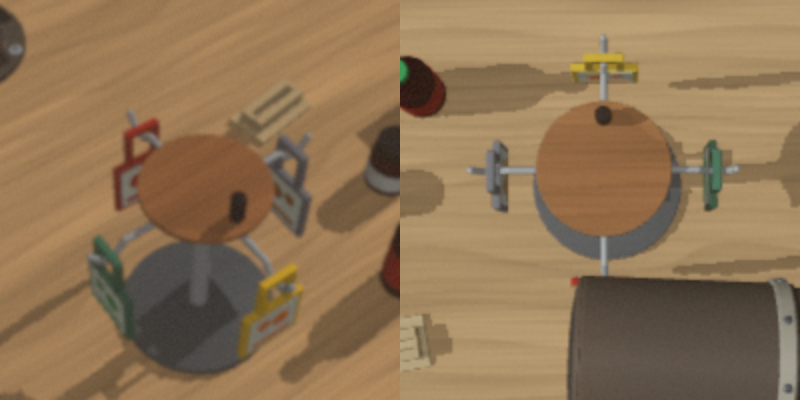

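The red board hangs on the hook facing the robot, at (135,165) in the left half. The hooks line up squarely with the axes, the knob at (603,115) is exactly opposite, and nothing is moving. Handing in.

```bash
python3 -c "
from h import *
print(close_job())"
```

```text
the job is handed in; nothing more can be done
None
```

The job is handed in: the empty hook was turned to the robot's side first, then the red board was hung on it, and the last camera check showed it hanging still with the hook still facing the robot (about 21 s of the 59 s used; the blue board, jars and bottle were never touched).

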